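# Sort two tagged modules and hold the lamp flap at the pointer

## Task

Get the inspection station ready: set the module with the green tag in the green nest and the one with the red tag in the red nest, both lying flat and fully down in their nests with the tags up. Then swing the lamp flap up with the fingers, by the round bar at its free edge or from below, until it lines up with the red pointer on the protractor, and finish while the fingers still hold it there, because it falls shut by itself. Leave the red pointer as it is set, and leave the tape roll, the gauge block and the pack of cards where they are.

Things in the scene. Friction and masses are not known exactly. Their poses are not given: they have to be found in the camera images.
- module_pass: white and grey moulded relay module, 46 x 72 x 32 mm, about 62 g, with a round green tag (22 mm) on its top. Origin: centre of the underside; own y along the 72 mm length, x across the 46 mm width (grasp across it, straight sides up to 30 mm), z up. Either way round will do in the nest
- module_reject: the same kind of module with a round red tag on its top; same size and axes
- nest_pass: green nest, fixed to the bench: base plate 74 x 104 mm, 5 mm thick, with low lugs at the four corners that end 16 mm above the bench; the pocket between the lugs is 54 x 80 mm and open in the middle of its sides. Origin: centre of the underside; own y along the 104 mm length, which is the module's length direction; a seated module's underside is 5 mm above the origin. The two nests may change places
- nest_reject: red nest, fixed to the bench, same size and axes. Behind the nests and modules stand fixed obstacles: a brown upright board 0.2 m high (x 0.57 to 0.78, y near -0.02) and a black open box 0.15 m high (x from 0.64, y -0.32 to -0.17)
- station: lamp station, fixed to the bench: grey base plate 150 (own x) x 170 (own y) x 12 mm with two aluminium hinge posts near its +y edge, and a white protractor arc of 68 mm radius on the side that faces the robot (-x). Origin: centre of the underside. Nothing of the base stands higher than 12 mm under the flap's bar
- flap (a joint): angle of the black lamp flap, hinged on the station's own x axis (see point flap_hinge): 0 = shut, level, the free edge toward the station's -y side; grows as the free edge swings up, up to 1.4 rad. It turns freely and falls shut when let go; mass about 0.45 kg, so some 2 to 3 N at the bar carry it
- flap_hinge (a point): point on the hinge axis, fixed to the station, 50 mm above the bench, midway along the flap; the axis runs along the station's own x
- flap_bar (a point): centre of the round steel bar at the flap's free edge, 118 mm from the hinge axis and parallel to it (own x), between two yellow ears; 12 mm thick, 84 mm free length, 27 mm open gap to the flap plate. At angle a it is 118 mm * cos a from the hinge toward the station's -y and 118 mm * sin a above it. Own y points along the flap to the hinge. Pinched from above, it turns between the fingers
- pointer (a joint): angle of the red pointer on the same hinge axis, measured as the flap's: the flap lines up with the pointer when both joint values are equal. It is set between about 0.55 and 1.0 rad, held by friction, and must not be moved
- pointer_tip (a point): tip of the red pointer, 92 mm from the hinge axis and 64 mm in front of (toward -x of) the flap's middle; its own y points along the pointer toward the axis
- tape_roll: brown tape roll, 70 mm across, 19 mm high, lying flat; bystander. Origin: centre of the underside
- gauge_block: small grey steel gauge block, 30 x 35 x 12 mm; bystander. Origin: centre of the underside
- card_pack: yellow pack of cards, 62 x 92 x 26 mm; bystander. Origin: centre of the underside

How it is judged:
By the outcome, as a careful person would: the job done as asked, in the order asked, and still so for the second after the job is handed in, while the arm keeps its last pose, push and grip.
It also fails if it takes over 72 s, if anything falls off the work surface, if the arm or the gripper's body presses on something with over 40 N, if the wrist force passes 120 N, or if a joint passes its speed limit or range.

## Robot

A 7-joint arm with a two-finger parallel gripper is mounted at the origin on a cart in front of the work surface, level with it; the furniture and walls round the work are solid. World frame = base frame: x ahead of the robot, y to its left, z up, the work surface at z = 0. Lengths are in m, angles in rad, forces in N, time in s.
With the tool pointing down it reaches from about 0.425 to 0.925 m from the base axis. Payload 6.8 kg.
Tool frame: the origin (TCP) lies on the front face of the gripper's body, between the roots of the fingers; the fingertips stand 73 mm ahead of it and the grasp point (between the pads) lies 54 mm ahead of it (env.nose_length is the distance from the TCP to the fingertips, in m); z points along the fingers, y is the direction in which the jaws open and shut (so a half turn about z gives the same grasp; the last joint's range is limited). The gripper opens to 85 mm and grips with 20 to 120 N. Pads are 22 mm wide; open, the fingers measure 114 mm over their backs; the gripper's body (76 mm by 85 mm) begins 54 mm behind the grasp point. The pads swing forward as they close: fully open they stand 13 mm farther back than shut.
Start: joints at [1.235, 0.477, 0.022, 1.555, -0.011, 1.109, -0.083], TCP at [0.152, -0.658, 0.304] pointing down, gripper open.
Joint ranges: [-2.96, 2.96], [-0.34, 2.1], [-1.41, 1.46], [0.24, 2.44], [-1.37, 4.51], [0.17, 1.92], [-2.96, 2.96]. Speed limits (rad/s): [2.39, 2.39, 3.14, 3.14, 3.14, 3.14, 3.14].

## Interface

Orientations are given as a unit quaternion [w, x, y, z].
In Python, from cell import env, kin, camera, calibration, job gives the robot as it stands. The module is installed in compiled form; this text tells all that it offers. Calls block until the motion is done:
- env.reach(position, orientation): joint-space move of the TCP to a pose.
- env.movel(position, velocity=0.15, rot=None, stop_force=None): straight line of the TCP; rot=None keeps the orientation; velocity is the mean speed in m/s. With stop_force (N) it stops when the force on the tool has changed by that much, and returns True; else False.
- env.goto_joints(angles): joint-space move.
- env.grip(opening, f_grip=None): finger opening in m; f_grip is the grip in N (None keeps the last); returns when the fingers have stopped.
- env.dwell(seconds).
- kin.inverse_kinematics(position, orientation): joint angles nearest the present ones, or None.
- env.get_state(): the state.
- camera(name): name is "scene" or "top"; returns (picture, depth): 480x640x3 uint8, blue, green, red; 480x640 float32, m along the optical axis (not along the pixel's ray), 0 where there is no reading.
- calibration(name): a dict with "fx", "fy", "cx", "cy" (pixels), "k1" (the pictures are not rectified: a ray, as slopes to the right and down, at radius r is drawn at 1 + k1 r^2 times it, then the intrinsics apply), "rvec" (rotation vector, rad) and "tvec" (3), from world to camera coordinates, as OpenCV has them. Camera axes: x right, y down, z forward; pixel columns grow to the right and rows downward; lengths in m; the calibration is good to about 2 mm. A picture is of the moment at which its call begins. calibration takes no time and is no camera call.
A pose or a line that the arm cannot do raises env.PlanningError and nothing moves.
- job.job_done(): hands the job in, once; it reports no verdict.
The state is a dict: "time": time; "qpos": joint angles; "joint_velocities": joint speeds; "joint_torque": joint torques, N m; "tcp_pos": TCP position; "orientation": TCP orientation; "force": force on the tool from outside, world axes, zero at the start; "torque": the same for the moment, N m; "opening": finger opening in m.
Only numpy, scipy, OpenCV 4.12 (cv2) and the standard library are available. Lean on these libraries where they do the work, as an engineer would, in place of code of your own. Each camera call takes 0.05 s, during which the arm holds its last target.

## Working session

There is one attempt and no reset: what is moved stays moved. The work goes in short steps, each a Python script; the robot and the scene stay as the last script left them, time stands still between calls to the robot, and variables do not carry over. Pictures are saved under pics/ and viewed, and the job is handed in when it is done.

```bash
mkdir -p pics; python3 - <<'E'
from cell import env, kin, camera, calibration, job
import cv2, numpy as np
for n in ("scene","top"):
    p,d=camera(n); cv2.imwrite(f"pics/{n}0.png",p); np.savez(f"pics/{n}0.npz",p=p,d=d)
    c=calibration(n); print(n,c)
    R=cv2.Rodrigues(np.array(c['rvec'],float))[0]; print(-R.T@np.array(c['tvec'],float).ravel())
s=env.get_state(); print(s); print(env.nose_length)
E
```

```text
scene {'fx': 436.24234594263396, 'fy': 436.24234594263396, 'cx': 318.9058762732318, 'cy': 239.44437718175587, 'k1': -0.0017299783607748111, 'rvec': array([ 2.17154155, -0.70116332,  0.32362734]), 'tvec': array([-0.35328435,  0.3246799 ,  0.70241921])}
[ 0.09475875 -0.47993399  0.69591936]
top {'fx': 538.9528237579357, 'fy': 538.9528237579357, 'cx': 323.1760841788496, 'cy': 231.80231882284886, 'k1': -0.014198067774681121, 'rvec': array([ 2.17054881, -2.18683742,  0.11855141]), 'tvec': array([0.1437301 , 0.54291242, 1.44092393])}
[0.40425944 0.15956918 1.48417856]
{'time': 0.1, 'qpos': array([ 1.23489146,  0.47771567,  0.02236743,  1.55629972, -0.01153791,
        1.10929921, -0.08309927]), 'joint_velocities': array([-0.00136484, -0.0006701 ,  0.00168767, -0.00214388,  0.00139099,
        0.00139251,  0.0002195 ]), 'joint_torque': array([ 5.63820897e-03, -5.97751880e+01,  1.61376569e+00, -2.81950736e+01,
        1.28216986e-02,  5.02099443e-03,  5.36626487e-06]), 'tcp_pos': array([ 0.15234749, -0.65718128,  0.30304681]), 'orientation': array([-7.85203800e-04,  9.93520813e-01,  1.13647520e-01, -1.36390934e-04]), 'force': array([-0.15221306, -0.16978177,  0.26449002]), 'torque': array([0.05624189, 0.0136048 , 0.06157591]), 'opening': 0.0849562094783833}
0.0726
```

View pics/scene0.png

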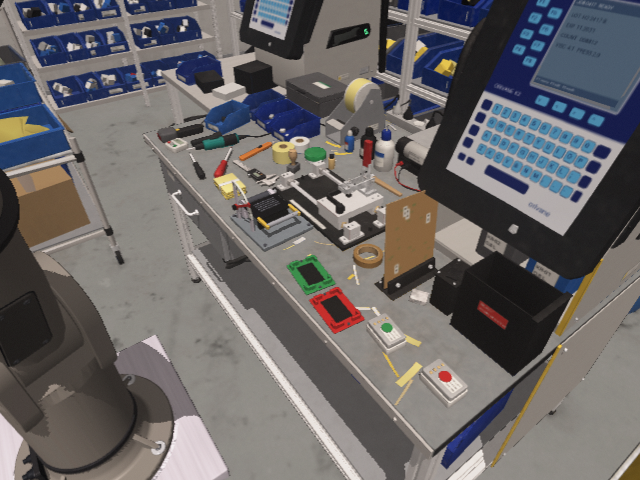

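View pics/top0.png

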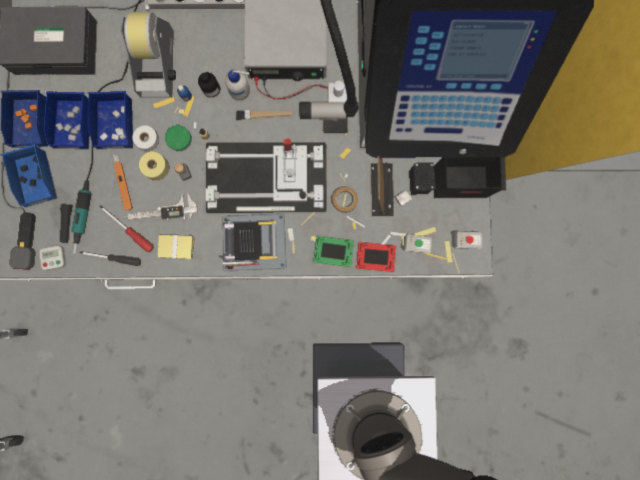

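The top view shows the green nest near (333,251), the red nest (377,257), modules at (418,243) for green and (467,240) for red, and the station at (253,242). I'll zoom in and measure them.

```bash
cat > h.py <<'E'
import numpy as np, cv2
from cell import calibration
class Cam:
    def __init__(s,n):
        c=calibration(n); s.c=c
        s.R=cv2.Rodrigues(np.array(c['rvec'],float))[0]; s.t=np.array(c['tvec'],float).ravel()
        s.o=-s.R.T@s.t
        s.K=np.array([[c['fx'],0,c['cx']],[0,c['fy'],c['cy']],[0,0,1]]); s.D=np.array([c['k1'],0,0,0,0.])
    def ray(s,uv):
        q=cv2.undistortPoints(np.array(uv,float).reshape(-1,1,2),s.K,s.D).reshape(-1,2)
        return np.c_[q,np.ones(len(q))]@s.R
    def plane(s,uv,z):
        r=s.ray(uv); k=(z-s.o[2])/r[:,2]; return s.o+r*k[:,None]
    def xplane(s,uv,x):
        r=s.ray(uv); k=(x-s.o[0])/r[:,0]; return s.o+r*k[:,None]
    def proj(s,X):
        return cv2.projectPoints(np.array(X,float).reshape(-1,1,3),cv2.Rodrigues(s.R)[0],s.t,s.K,s.D)[0].reshape(-1,2)
    def depth(s,uv,d):
        uv=np.array(uv,float).reshape(-1,2)
        return s.o+s.ray(uv)*np.array([d[int(round(v)),int(round(u))] for u,v in uv])[:,None]
def triang(c1,u1,c2,u2):
    r1=c1.ray([u1])[0]; r2=c2.ray([u2])[0]
    A=np.c_[r1,-r2]; k=np.linalg.lstsq(A,c2.o-c1.o,rcond=None)[0]
    a=c1.o+k[0]*r1; b=c2.o+k[1]*r2
    return (a+b)/2, np.linalg.norm(a-b)
E
python3 - <<'E'
import cv2, numpy as np
from h import *
out=[]
for n,h in (("top",0),("scene",0)):
    z=np.load(f"pics/{n}0.npz"); p,d=z['p'],z['d']; C=Cam(n)
    hsv=cv2.cvtColor(p,cv2.COLOR_BGR2HSV)
    for col,m in (("green",cv2.inRange(hsv,(50,110,50),(80,255,255))),("red",cv2.inRange(hsv,(0,150,80),(6,255,255))|cv2.inRange(hsv,(174,150,80),(180,255,255)))):
        k,l,st,ce=cv2.connectedComponentsWithStats(m)
        for i in range(1,k):
            if st[i,4]>25:
                X=C.depth([ce[i]],d)[0]
                if X[2]<0.2: print(n,col,st[i],ce[i].round(1),'d',X.round(4),'z32',C.plane([ce[i]],.032)[0].round(4),'z5',C.plane([ce[i]],.005)[0].round(4))
t=cv2.imread("pics/top0.png"); cv2.imwrite("pics/t1.png",cv2.resize(t[205:280,200:330],None,fx=6,fy=6,interpolation=cv2.INTER_CUBIC)); cv2.imwrite("pics/t2.png",cv2.resize(t[205:280,300:495],None,fx=4,fy=4,interpolation=cv2.INTER_CUBIC))
t=cv2.imread("pics/scene0.png"); cv2.imwrite("pics/s1.png",cv2.resize(t[160:270,215:335],None,fx=5,fy=5,interpolation=cv2.INTER_CUBIC))
cv2.imwrite("pics/s2.png",cv2.resize(t[240:420,280:480],None,fx=3.3,fy=3.3,interpolation=cv2.INTER_CUBIC))
E
```

```text
top green [50 28 13  2 26] [56.  28.5] d [1.096  0.8591 0.0837] z32 [1.1215 0.8849 0.032 ] z5 [1.1349 0.8984 0.005 ]
top green [166 125  24  25 456] [177.5 137.1] d [0.8073 0.5381 0.032 ] z32 [0.8073 0.538  0.032 ] z5 [0.8148 0.5451 0.005 ]
top green [314 237  39  29 402] [332.6 251. ] d [0.4927 0.114  0.0064] z32 [0.4911 0.1148 0.032 ] z5 [0.4928 0.114  0.005 ]
top red [126 229  26  22 165] [139.1 239.7] d [0.5258 0.6382 0.026 ] z32 [0.5253 0.6362 0.032 ] z5 [0.5275 0.6451 0.005 ]
top red [467 237   6   6  30] [469.2 239.3] d [ 0.5198 -0.256   0.0344] z32 [ 0.52   -0.2567  0.032 ] z5 [ 0.5222 -0.2644  0.005 ]
top red [357 243  38  28 555] [375.6 256.7] d [ 0.4759 -0.0037  0.0081] z32 [ 0.4747 -0.0011  0.032 ] z5 [ 0.476 -0.004  0.005]
scene green [305 147  21  14 250] [314.9 153.6] d [0.8011 0.5318 0.028 ] z32 [0.7969 0.5258 0.032 ] z5 [0.8255 0.5667 0.005 ]
scene green [287 255  48  40 688] [310.1 274.8] d [0.4889 0.1095 0.0068] z32 [0.4745 0.088  0.032 ] z5 [0.49   0.1111 0.005 ]
scene green [382 323  10   9  70] [386.6 327. ] d [ 0.5117 -0.116   0.0321] z32 [ 0.5117 -0.1159  0.032 ] z5 [ 0.5287 -0.1011  0.005 ]
scene red [363 140  10  27 198] [367.2 151.9] d [0.7387 0.2221 0.1879] z32 [0.9362 0.4375 0.032 ] z5 [0.9705 0.4749 0.005 ]
scene red [214 160  13  17 116] [220.5 168.6] d [0.5191 0.6242 0.0275] z32 [0.5163 0.6168 0.032 ] z5 [0.5335 0.6614 0.005 ]
scene red [235 203  16   5  39] [242.6 205.2] d [0.4503 0.3403 0.0835] z32 [0.4802 0.4093 0.032 ] z5 [0.4959 0.4455 0.005 ]
scene red [309 287  55  47 927] [336.2 310.2] d [ 0.4731 -0.0081  0.0064] z32 [ 0.4591 -0.0256  0.032 ] z5 [ 0.4739 -0.0072  0.005 ]
scene red [477 301  31  28 278] [492.4 314.6] d [ 0.6387 -0.2428  0.1011] z32 [ 0.7018 -0.2153  0.032 ] z5 [ 0.7265 -0.2045  0.005 ]
scene red [439 371  12  11 101] [444.6 375.9] d [ 0.5195 -0.2546  0.0334] z32 [ 0.5204 -0.2542  0.032 ] z5 [ 0.5377 -0.245   0.005 ]
```

View pics/t1.png

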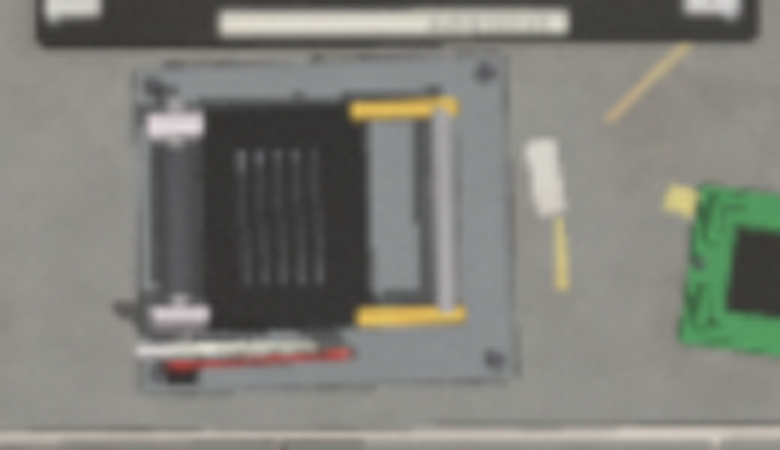

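View pics/t2.png

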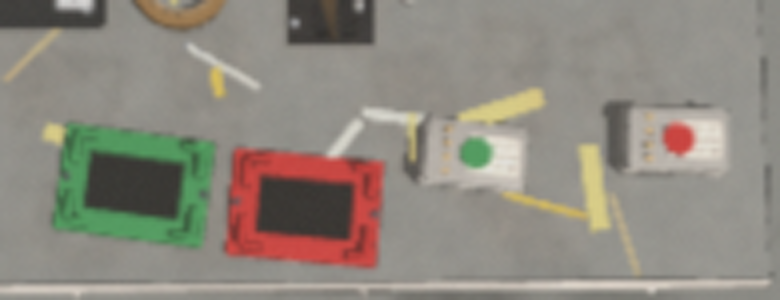

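View pics/s1.png

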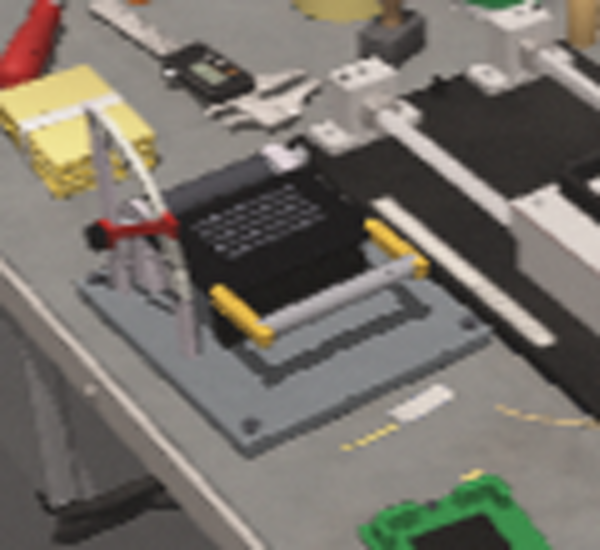

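View pics/s2.png

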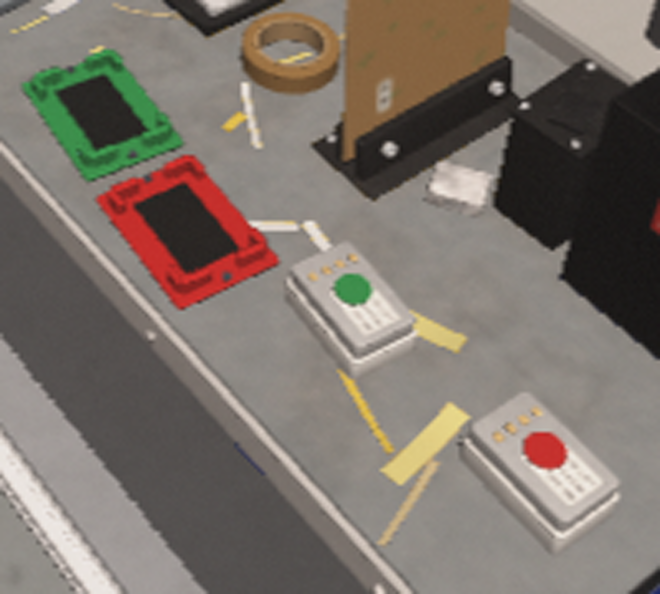

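```bash
cat > m.py <<'E'
import cv2, numpy as np
from h import *
def nestmod(tag="0",which=("nest","mod")):
  for n in ("top","scene"):
    z=np.load(f"pics/{n}{tag}.npz"); p,d=z['p'],z['d']; C=Cam(n)
    hsv=cv2.cvtColor(p,cv2.COLOR_BGR2HSV)
    v,u=np.mgrid[0:480,0:640]; uv=np.c_[u.ravel(),v.ravel()]
    X=(C.o+C.ray(uv)*d.reshape(-1,1)).reshape(480,640,3)
    g=cv2.inRange(hsv,(50,90,40),(80,255,255)); r=cv2.inRange(hsv,(0,150,80),(8,255,255))|cv2.inRange(hsv,(172,150,80),(180,255,255))
    for col,m,c in (("green",g,(.49,.112)),("red",r,(.475,-.006))):
        mm=(m>0)&(np.hypot(X[...,0]-c[0],X[...,1]-c[1])<.075)&(X[...,2]<.03)
        P=C.plane(uv[mm.ravel()],.005)[:,:2]
        q=cv2.minAreaRect((P*1000).astype(np.float32)); 
        print(n,'nest',col,np.round(q[0],1),np.round(q[1],1),round(q[2],2))
        # black centre
        k=(hsv[...,2]<70)&(np.hypot(X[...,0]-c[0],X[...,1]-c[1])<.045)
        P=C.plane(uv[k.ravel()],.005)[:,:2]
        q=cv2.minAreaRect((P*1000).astype(np.float32))
        print('   centre black',(P.mean(0)*1000).round(1),np.round(q[0],1),np.round(q[1],1),round(q[2],2))
    for col,c in (("green",(.512,-.115)),("red",(.520,-.256))):
        k=(np.hypot(X[...,0]-c[0],X[...,1]-c[1])<.06)&(X[...,2]>.026)&(X[...,2]<.05)
        P=X[k]; q=cv2.minAreaRect((P[:,:2]*1000).astype(np.float32))
        print(n,'mod',col,len(P),(P.mean(0)*1000).round(1),np.round(q[0],1),np.round(q[1],1),round(q[2],2),'zmed',np.median(P[:,2]).round(4))
    # table check
    print('table z',np.median(X[(abs(X[...,0]-.52)<.03)&(abs(X[...,1]+.19)<.02)][:,2]))
if __name__=="__main__": nestmod()
E
python3 m.py
```

```text
top nest green [492.7 112.7] [100.1  70.8] 81.98
   centre black [493.  112.6] [493.1 112.8] [60.6 35. ] 81.44
top nest red [476.4  -4.5] [100.3  69.8] 83.87
   centre black [476.6  -4.6] [476.9  -4.7] [58.9 33.4] 84.37
top mod green 390 [ 511.8 -118.8   32.2] [ 512.2 -118.7] [69.5 43.1] 84.18 zmed 0.032
top mod red 373 [ 520.4 -256.2   32.5] [ 521.  -255.7] [69.9 43.7] 88.22 zmed 0.0323
table z 0.001840551582804384
scene nest green [492.7 115.3] [109.7  75. ] 81.96
   centre black [492.9 114.6] [493.1 115.5] [64.6 39.2] 81.77
scene nest red [476.5  -2.6] [107.2  75.3] 84.22
   centre black [476.6  -3.3] [476.8  -2.7] [63.7 37.2] 84.23
scene mod green 676 [ 508.4 -118.8   30.6] [ 509.6 -116.7] [71.3 43.9] 82.98 zmed 0.0305
scene mod red 910 [ 517.3 -256.4   30.5] [ 518.7 -254.4] [69.8 44.6] 87.43 zmed 0.0305
table z -0.00016831681878903826
```

```bash
python3 - <<'E'
import cv2, numpy as np
from h import *
T=Cam("top");S=Cam("scene")
f=lambda a:[np.array(q)/6+[200,205]-0.4 for q in a]
g=lambda a:[np.array(q)/5+[215,160]-0.4 for q in a]
print("plate top",(T.plane(f([(138,70),(506,57),(515,376),(142,390)]),.012)*1000).round(1))
print("plate scene L?,front,right",(S.plane(g([(80,285),(250,447),(492,330)]),.012)*1000).round(1))
zt=np.load("pics/top0.npz"); zs=np.load("pics/scene0.npz")
for n,C,z in(("top",T,zt),("scene",S,zs)):
    p,d=z['p'],z['d']; hsv=cv2.cvtColor(p,cv2.COLOR_BGR2HSV)
    v,u=np.mgrid[0:480,0:640]; X=(C.o+C.ray(np.c_[u.ravel(),v.ravel()])*d.reshape(-1,1)).reshape(480,640,3)
    reg=(abs(X[...,0]-.49)<.1)&(abs(X[...,1]-.32)<.11)
    y=reg&(cv2.inRange(hsv,(15,120,120),(32,255,255))>0)&(X[...,2]>.03)
    k,l,st,ce=cv2.connectedComponentsWithStats(y.astype(np.uint8))
    for i in range(1,k):
        if st[i,4]>8: print(n,'yellow',ce[i].round(1),st[i,4],(X[l==i].mean(0)*1000).round(1),(X[l==i].min(0)*1000).round(0),(X[l==i].max(0)*1000).round(0))
    r=reg&((hsv[...,0]<8)|(hsv[...,0]>172))&(hsv[...,1]>110)&(hsv[...,2]>60)&(X[...,2]>.02)
    P=X[r]; vv,uu=np.nonzero(r)
    o=np.argsort(P[:,1])
    print(n,'red',len(P)); 
    for i in o[::max(1,len(o)//22)]: print(uu[i],vv[i],(P[i]*1000).round(1),p[vv[i],uu[i]])
    b=reg&(abs(hsv[...,1].astype(int))<50)&(hsv[...,2]>110)&(X[...,2]>.04)&(X[...,2]<.07)&(X[...,1]<.30)
    P=X[b]; print(n,'bar',len(P),(P.mean(0)*1000).round(1),(P.min(0)*1000).round(1),(P.max(0)*1000).round(1))
    if len(P)>5:
        l=cv2.fitLine((P*1000).astype(np.float32),cv2.DIST_HUBER,0,.01,.01).ravel(); print(l.round(3))
# obstacle check
v,u=np.mgrid[0:480,0:640]
X=(T.o+T.ray(np.c_[u.ravel(),v.ravel()])*zt['d'].reshape(-1,1))
k=(X[:,2]>.15)&(abs(X[:,1])<.45)&(X[:,0]>.3); print("high pts minx",X[k][np.argsort(X[k][:,0])[:5]].round(3))
k=(X[:,2]>.3)&(abs(X[:,1])<.6)&(X[:,0]>.3); print(X[k].min(0),X[k].max(0))
E
```

```text
plate top [[590.  415.4  12. ]
 [594.9 247.   12. ]
 [448.8 243.1  12. ]
 [443.8 412.2  12. ]]
plate scene L?,front,right [[441.5 408.1  12. ]
 [448.1 242.1  12. ]
 [594.8 248.8  12. ]]
top yellow [264.4 222.8] 34 [566.3 296.5  55.8] [563. 276.  50.] [569. 314.  63.]
top yellow [265.7 257.1] 40 [474.8 292.8  56. ] [472. 274.  50.] [478. 311.  61.]
top red 18
256 263 [457.5 313.  104.5] [ 88  93 161]
256 264 [455.  313.  104.1] [ 89  92 163]
255 264 [455.1 316.1  99.7] [ 83  86 160]
255 263 [457.7 316.2  98.9] [ 82  87 153]
254 264 [455.  318.  104.9] [ 82  84 146]
250 264 [455.6 330.   90.4] [ 87  92 155]
235 265 [454.3 372.9  62.2] [ 89  92 159]
234 265 [454.4 375.9  59.5] [ 88  90 156]
233 265 [454.6 379.6  52.6] [ 77  80 147]
232 265 [454.5 381.5  57.4] [ 78  80 148]
232 266 [452.  382.   54.3] [ 64  66 114]
231 265 [454.4 383.6  60.8] [ 83  86 159]
231 266 [451.9 384.4  55.8] [ 56  59 119]
230 266 [451.8 386.3  60.4] [ 56  60 127]
230 265 [454.4 386.3  60.4] [ 84  87 167]
229 265 [454.5 389.   60. ] [ 84  87 161]
229 266 [451.9 389.3  57.9] [ 57  59 122]
228 266 [452.1 392.6  53.
[... 1075 characters left out ...]
9 368.9  54.3] [32 33 71]
238 206 [451.6 372.6  62.1] [ 34  36 118]
250 204 [485.6 373.9  53.5] [ 36  37 103]
237 205 [451.6 377.9  62.2] [ 62  64 166]
249 203 [485.4 378.8  53.9] [ 44  45 140]
236 206 [450.4 382.4  57. ] [31 32 90]
237 208 [453.  384.1  48.7] [37 39 88]
235 205 [449.2 385.   59.1] [35 36 86]
236 204 [453.5 387.9  58.8] [ 64  67 184]
scene bar 124 [521.3 271.7  54.3] [477.8 264.4  47. ] [565.3 297.5  59.3]
[ 9.99000e-01  3.30000e-02 -2.00000e-03  5.20074e+02  2.71300e+02
  5.45660e+01]
high pts minx [[0.404 0.16  1.484]
 [0.404 0.16  1.484]
 [0.404 0.16  1.484]
 [0.404 0.16  1.484]
 [0.404 0.16  1.484]]
[ 0.40425944 -0.33037207  0.30000018] [1.0476762  0.15956918 1.48417856]
```

```bash
cat > ptr.py <<'E'
import cv2, numpy as np
from h import *
YAW=0.029; ox=np.array([np.cos(YAW),np.sin(YAW),0]); oy=np.array([-np.sin(YAW),np.cos(YAW),0])
BAR=np.array([.520,.2713,.050]); H=BAR+.118*oy
def inplane(C,uv,off):
    r=C.ray(uv); p0=H+off*ox; k=((p0-C.o)@ox)/(r@ox); X=C.o+r*k[:,None]-p0
    return np.c_[-(X@oy),X[:,2]]
if __name__=="__main__":
  for n,box in (("scene",(228,196,256,214)),("top",(222,258,264,272))):
    p=np.load(f"pics/{n}0.npz")['p']; C=Cam(n); u0,v0,u1,v1=box
    q=p[v0:v1,u0:u1].astype(int); red=(q[...,2]-np.maximum(q[...,0],q[...,1])).clip(0)
    vv,uu=np.nonzero(red>35); P=inplane(C,np.c_[uu+u0,vv+v0],-.064); w=red[vv,uu]
    rr=np.hypot(*P.T); a=np.arctan2(P[:,1],P[:,0])
    for lo,hi in ((.0,.03),(.03,.05),(.05,.07),(.07,.085),(.085,.1),(.1,.12)):
        s=(rr>lo)&(rr<=hi)
        if s.any(): print(n,lo,s.sum(),'ang',np.average(a[s],weights=w[s]).round(3),'P',np.average(P[s],axis=0,weights=w[s]).round(4))
    im=cv2.resize(p[v0-6:v1+6,u0-6:u1+6],None,fx=14,fy=14,interpolation=cv2.INTER_NEAREST); cv2.imwrite(f"pics/z{n}.png",im)
E
python3 ptr.py
```

```text
scene 0.0 20 ang 1.013 P [0.007  0.0087]
scene 0.03 6 ang 0.62 P [0.0324 0.0229]
scene 0.05 10 ang 0.597 P [0.0502 0.034 ]
scene 0.07 10 ang 0.59 P [0.0662 0.0443]
scene 0.085 8 ang 0.601 P [0.0744 0.0511]
top 0.0 5 ang -1.839 P [-0.0024 -0.0116]
top 0.03 13 ang 0.854 P [0.0288 0.0335]
top 0.05 6 ang 1.393 P [0.0095 0.0541]
top 0.085 15 ang 0.855 P [0.0622 0.0718]
```

```bash
sleep 1; python3 - <<'E'
import cv2,numpy as np
from h import *
a=cv2.imread("pics/zscene.png");b=cv2.imread("pics/ztop.png");print(a.shape,b.shape)
w=max(a.shape[1],b.shape[1]);f=lambda i:cv2.copyMakeBorder(i,0,4,0,w-i.shape[1],cv2.BORDER_CONSTANT)
m=np.vstack([f(a),f(b)]);s=min(1,600/m.shape[0],800/m.shape[1]);cv2.imwrite("pics/zz.png",cv2.resize(m,None,fx=s,fy=s,interpolation=cv2.INTER_AREA))
E
```

```text
(420, 560, 3) (364, 756, 3)
```

View pics/zz.png

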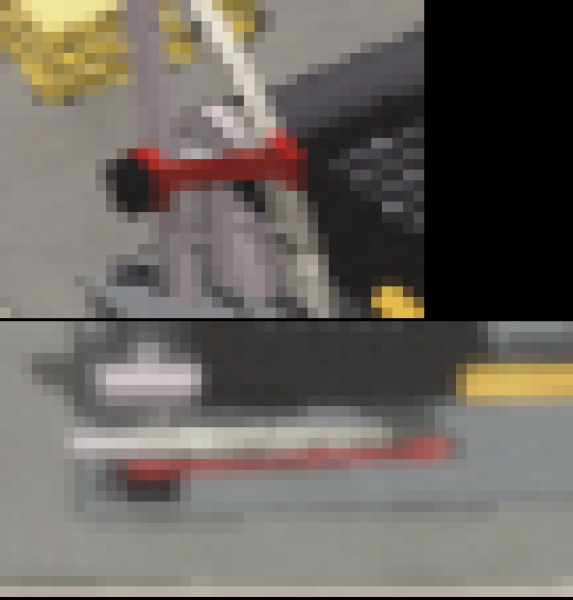

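```bash
python3 - <<'E'
from ptr import *
T=Cam("top");S=Cam("scene")
for off in (-.064,-.07,-.08): print('knob',off,inplane(S,[(234.3,207.1)],off).round(4))
print('tip end scene',inplane(S,[(249.8,204.8),(248.9,203.8),(249.8,206.2)],-.064).round(4))
for a in (.5,.55,.6,.65,.7):
    pt=H-.064*ox-.092*(np.cos(a)*oy)+[0,0,.092*np.sin(a)]
    print(a,'top',T.proj([pt]).round(1),'scene',S.proj([pt]).round(1))
print('hub',T.proj([H-.064*ox]).round(1),S.proj([H-.064*ox,H-.075*ox]).round(1))
# ear angle closed (should be 0): yellow ear px in scene/top; bar ends
print('bar ends pred',S.proj([BAR-.042*ox,BAR+.042*ox]).round(1),T.proj([BAR-.042*ox+[0,0,.006],BAR+.042*ox+[0,0,.006]]).round(1))
E
```

```text
knob -0.064 [[-0.0119 -0.0069]]
knob -0.07 [[0.0017 0.0034]]
knob -0.08 [[0.0244 0.0204]]
tip end scene [[0.0789 0.0507]
 [0.0748 0.0513]
 [0.0779 0.0461]]
0.5 top [[258.9 264.1]] scene [[250.5 207.4]]
0.55 top [[257.8 264.1]] scene [[249.8 205.6]]
0.6 top [[256.7 264.1]] scene [[249.1 203.8]]
0.65 top [[255.5 264.1]] scene [[248.4 202. ]]
0.7 top [[254.2 264.1]] scene [[247.6 200.2]]
hub [[230.2 265.8]] [[236.2 207. ]
 [232.4 208.6]]
bar ends pred [[268.2 226.2]
 [296.7 213.6]] [[274.3 255.8]
 [273.4 224.3]]
```

```bash
cat > r.py <<'E'
import numpy as np
from cell import env, kin, camera, calibration, job
def q(th): return [0,float(np.cos(th/2)),float(np.sin(th/2)),0]
def st(m=''):
    s=env.get_state(); print(m,'t',round(s['time'],2),'tcp',s['tcp_pos'].round(4),'F',s['force'].round(1),'op',round(s['opening'],4),'q',s['qpos'].round(2)); return s
E
python3 - <<'E'
from r import *
for nm,p,ph in (('mg',(.511,-.118),-6.2),('ng',(.4928,.1138),-8.2),('mr',(.5197,-.2552),-2.2),('nr',(.4766,-.0036),-5.9),('st',(.52,.27),91.7)):
    for k in (90,-90):
        for z in (.25,.077):
            j=kin.inverse_kinematics([*p,z],q(np.radians(ph+k))); print(nm,k,z,None if j is None else np.round(j,2))
E
```

```text
mg 90 0.25 [ 0.56  0.35 -0.55  1.94  0.23  0.92 -0.21]
mg 90 0.077 [ 0.46  0.61 -0.44  2.04  0.45  0.59 -0.41]
mg -90 0.25 [-0.8   0.64  1.28  2.02 -0.72  1.05 -2.42]
mg -90 0.077 [-0.72  1.12  1.26  2.12 -1.31  1.09 -1.99]
ng 90 0.25 [ 0.5   0.46 -1.06  1.96  0.48  1.   -0.93]
ng 90 0.077 [ 0.16  0.63 -0.63  2.08  0.64  0.63 -1.06]
ng -90 0.25 [ 0.57  0.52 -1.18  1.96  0.56  1.04  2.14]
ng -90 0.077 [ 0.53  0.94 -1.2   2.05  1.09  1.    1.74]
mr 90 0.25 [ 0.72  0.42 -0.47  1.82  0.23  0.96  0.11]
mr 90 0.077 [ 0.66  0.66 -0.41  1.91  0.41  0.65 -0.04]
mr -90 0.25 [ 0.23  0.38  0.15  1.85 -0.07  0.92 -2.77]
mr -90 0.077 [ 0.17  0.64  0.23  1.95 -0.25  0.58 -2.61]
nr 90 0.25 [ 0.53  0.31 -0.76  2.03  0.27  0.9  -0.48]
nr 90 0.077 [ 0.24  0.56 -0.45  2.15  0.47  0.53 -0.66]
nr -90 0.25 [ 0.83  0.46 -1.17  2.02  0.51  1.    2.45]
nr -90 0.077 [ 0.78  0.9  -1.2   2.12  1.09  0.96  1.98]
st 90 0.25 [ 0.16  0.6  -1.02  1.78  0.57  1.1   0.54]
st 90 0.077 [ 0.08  0.85 -0.93  1.87  0.88  0.9   0.31]
st -90 0.25 [ 0.19  0.63 -1.08  1.78  0.61  1.12 -2.64]
st -90 0.077 [-0.15  0.71 -0.57  1.89  0.57  0.71 -2.6 ]
```

```bash
python3 - <<'E'
from r import *
o=q(np.radians(-6.2+90)); p=(.511,-.118)
env.reach([*p,.26],o); st()
env.grip(.066,40)
env.movel([*p,.12],.25); env.movel([*p,.0765],.08,stop_force=12); st('down')
env.grip(.03,40); st('gripped')
env.movel([*p,.13],.15); st('lift')
E
```

```text
t 2.42 tcp [ 0.5109 -0.1194  0.2599] F [0.1 0.3 0.5] op 0.0852 q [ 0.57  0.33 -0.55  1.93  0.22  0.94 -0.2 ]
down t 4.15 tcp [ 0.511  -0.1178  0.0763] F [-0.1  0.1 -0.3] op 0.0663 q [ 0.44  0.6  -0.42  2.04  0.44  0.58 -0.39]
gripped t 4.46 tcp [ 0.5114 -0.118   0.0771] F [0.3 0.6 4.4] op 0.0453 q [ 0.44  0.6  -0.42  2.04  0.44  0.58 -0.39]
lift t 4.97 tcp [ 0.5108 -0.1183  0.1299] F [-0.6  0.1 -1.6] op 0.0451 q [ 0.49  0.52 -0.48  2.02  0.37  0.68 -0.33]
```

```bash
python3 - <<'E'
from r import *
o=q(np.radians(-8.2+90)); p=(.4928,.1138)
env.movel([.511,-.118,.2],.2)
env.movel([*p,.2],.25,rot=o); 
env.movel([*p,.11],.2); st()
c=env.movel([*p,.0805],.04,stop_force=5); st(('down',c))
E
python3 - <<'E'
from r import *
import cv2
for n in("scene","top"):
    a,d=camera(n); np.savez(f"pics/{n}1.npz",p=a,d=d)
    cv2.imwrite(f"pics/{n}1.png",a)
E
```

```text
t 7.15 tcp [0.4932 0.1134 0.1104] F [ 0.2  0.9 -0.3] op 0.0456 q [ 0.06  0.54 -0.51  2.07  0.43  0.64 -0.88]
('down', True) t 7.83 tcp [0.4925 0.1137 0.0819] F [-0.4 -0.5  4.8] op 0.0452 q [ 0.03  0.58 -0.47  2.08  0.47  0.58 -0.92]
```

View pics/scene1.png

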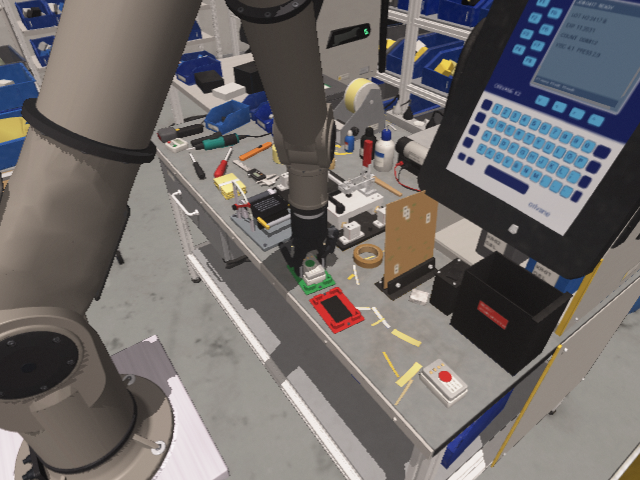

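The green module touches down at the expected height (TCP 0.0819, expected 0.082) and sits in the green nest around (314,275). I'll release it and fetch the red one.

```bash
python3 - <<'E'
from r import *
import cv2
env.grip(.064,40); st()
s=env.get_state()['tcp_pos']; env.movel([s[0],s[1],.2],.2)
o=q(np.radians(-2.2+90)); p=(.5197,-.2552)
env.movel([*p,.2],.3,rot=o)
for n in("scene","top"):
    a,d=camera(n); np.savez(f"pics/{n}2.npz",p=a,d=d)
    cv2.imwrite(f"pics/{n}2z.png",cv2.resize(a[220:360,240:440] if n=="scene" else a[215:285,290:490],None,fx=4,fy=4,interpolation=cv2.INTER_CUBIC))
env.movel([*p,.12],.25); env.movel([*p,.0765],.08,stop_force=12); st('down')
env.grip(.03,40); st('gripped')
env.movel([*p,.13],.15); st('lift')
E
```

```text
t 8.25 tcp [0.4919 0.1133 0.0815] F [-0.5 -0.8  0.6] op 0.0638 q [ 0.03  0.58 -0.47  2.08  0.47  0.58 -0.92]
down t 11.63 tcp [ 0.5198 -0.2551  0.0763] F [ 0.8 -0.1  0.6] op 0.0642 q [ 0.67  0.66 -0.42  1.91  0.42  0.65 -0.05]
gripped t 11.93 tcp [ 0.5202 -0.2553  0.0771] F [-0.5  0.5  2.6] op 0.0452 q [ 0.67  0.66 -0.42  1.91  0.42  0.65 -0.05]
lift t 12.44 tcp [ 0.5194 -0.2553  0.1299] F [-0.6  0.1 -0.7] op 0.0451 q [ 0.7   0.58 -0.46  1.9   0.37  0.75 -0.01]
```

View pics/scene2z.png

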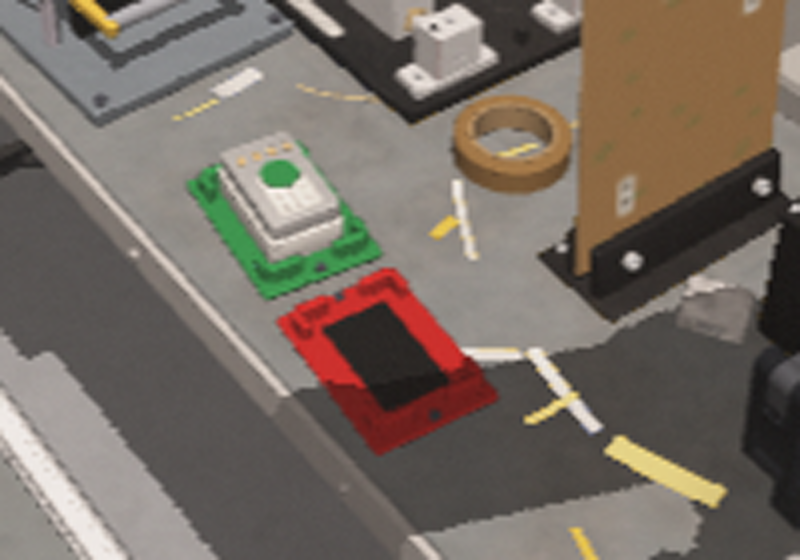

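View pics/top2z.png

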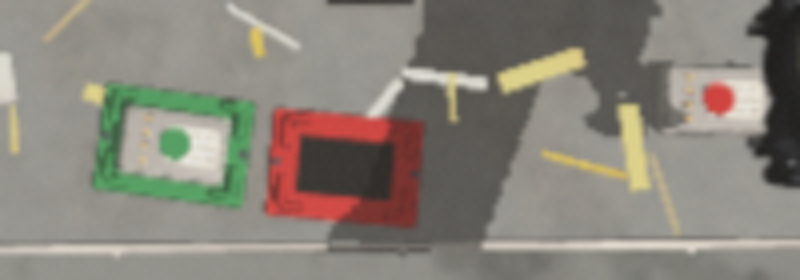

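Green tag at crop (175,143) lies inside its nest with the module centred between the lugs. Now I'll place the red one.

```bash
python3 - <<'E'
from r import *
import cv2
o=q(np.radians(-5.9+90)); p=(.4766,-.0036)
env.movel([.5197,-.2552,.2],.2)
env.movel([*p,.2],.25,rot=o); 
env.movel([*p,.11],.2); st()
c=env.movel([*p,.0805],.04,stop_force=5); st(('down',c))
env.grip(.064,40)
s=env.get_state()['tcp_pos']; env.movel([s[0],s[1],.2],.2); st()
E
python3 - <<'E'
from r import *
import cv2
o=q(np.radians(1.7)); 
p=(.528,.27)
env.reach([.50,.12,.26],o); st()
env.grip(.028,30)
for n in("scene","top"):
    a,d=camera(n); np.savez(f"pics/{n}3.npz",p=a,d=d)
    cv2.imwrite(f"pics/{n}3.png",a)
    cv2.imwrite(f"pics/{n}3z.png",cv2.resize(a[180:360,220:440] if n=="scene" else a[205:285,200:400],None,fx=3.5,fy=3.5,interpolation=cv2.INTER_CUBIC))
E
```

```text
t 14.72 tcp [ 0.477  -0.004   0.1103] F [ 0.5  0.7 -0.4] op 0.045 q [ 0.29  0.5  -0.5   2.14  0.42  0.6  -0.62]
('down', True) t 15.39 tcp [ 0.4763 -0.0036  0.0819] F [-0.1 -0.4  4.6] op 0.0451 q [ 0.26  0.55 -0.46  2.15  0.47  0.54 -0.66]
 t 16.46 tcp [ 0.4751 -0.0041  0.1992] F [ 0.5 -0.2 -1.2] op 0.0643 q [ 0.38  0.35 -0.6   2.09  0.28  0.78 -0.49]
 t 17.82 tcp [0.4997 0.1196 0.2591] F [-0.2 -0.5 -0.5] op 0.0641 q [-0.05  0.29 -0.36  1.96  0.13  0.91 -2.02]
```

View pics/scene3z.png

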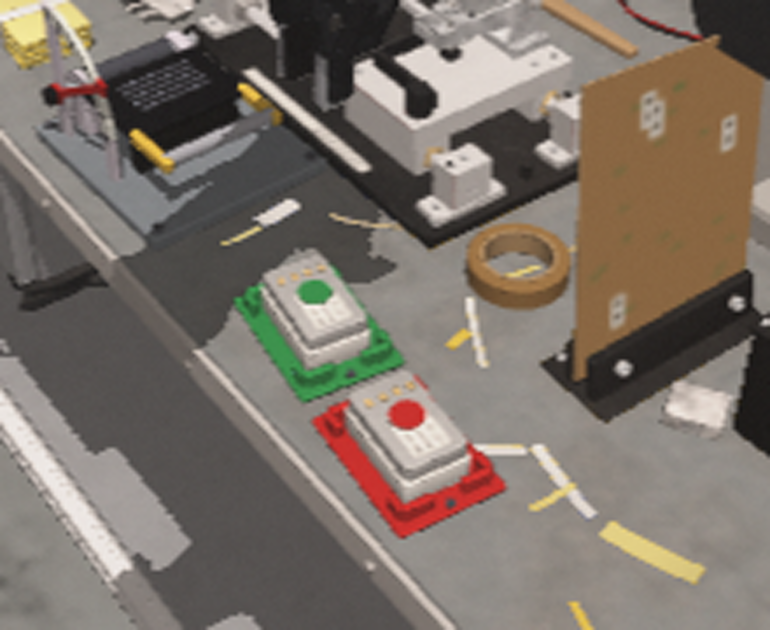

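View pics/top3z.png

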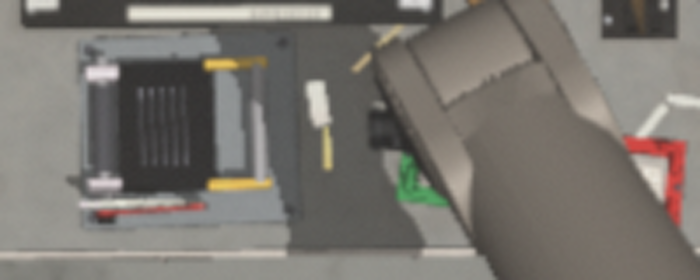

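```bash
python3 - <<'E'
from ptr import *
C=Cam("scene"); z=np.load("pics/scene3.npz"); p,d=z['p'],z['d']
v,u=np.mgrid[0:480,0:640]; X=(C.o+C.ray(np.c_[u.ravel(),v.ravel()])*d.reshape(-1,1))
for c in ((.4928,.1138),(.4766,-.0036)):
    k=(np.hypot(X[:,0]-c[0],X[:,1]-c[1])<.018)&(X[:,2]>.02); P=X[k]
    A=np.c_[P[:,:2]-c,np.ones(len(P))]; s=np.linalg.lstsq(A,P[:,2],rcond=None)[0]; print(len(P),'tilt,z',s.round(4))
    k=(abs(X[:,0]-c[0])<.045)&(abs(X[:,1]-c[1])<.055)&(X[:,2]>.028)&(X[:,2]<.05); print(cv2.minAreaRect((X[k][:,:2]*1000).astype(np.float32)))
for t in "0123":
    q=np.load(f"pics/scene{t}.npz")['p'].astype(int); red=(q[...,2]-np.maximum(q[...,0],q[...,1]))
    cols=[]
    for u in range(238,253):
        s=red[196:214,u].clip(0); s=np.where(s>25,s,0)
        if s.sum()>0:
            on=np.nonzero(s)[0]; vc=(on.min()+on.max())/2+196; a=inplane(C,[(u,vc)],-.064)[0]
            cols.append((u,vc,int(len(on)),round(float(np.arctan2(a[1],a[0])),3),round(float(np.hypot(*a))*1000)))
    print(t,cols)
E
```

```text
573 tilt,z [-8.4891 -1.9745  0.1847]
((489.9604797363281, 115.51786804199219), (72.93867492675781, 43.761802673339844), 80.76769256591797)
179 tilt,z [-0.0191 -0.0069  0.0365]
((474.33746337890625, -3.0112838745117188), (71.12662506103516, 44.4879264831543), 83.11126708984375)
0 [(238, np.float64(206.0), 3, 0.695, 15), (239, np.float64(206.0), 3, 0.638, 22), (240, np.float64(206.0), 3, 0.607, 29), (241, np.float64(206.0), 3, 0.589, 35), (242, np.float64(205.5), 2, 0.605, 43), (243, np.float64(205.0), 3, 0.616, 51), (244, np.float64(205.0), 3, 0.603, 57), (245, np.float64(205.0), 3, 0.594, 64), (246, np.float64(205.0), 3, 0.586, 70), (247, np.float64(204.0), 5, 0.61, 79), (248, np.float64(204.5), 6, 0.588, 84), (249, np.float64(205.0), 5, 0.569, 88), (250, np.float64(205.5), 4, 0.552, 93)]
1 [(238, np.float64(206.0), 3, 0.695, 15), (239, np.float64(206.0), 3, 0.638, 22), (240, np.float64(206.0), 3, 0.607, 29), (241, np.float64(206.0), 3, 0.589, 35), (242, np.float64(205.5), 2, 0.605, 43), (243, np.float64(205.0), 3, 0.616, 51), (244, np.float64(205.0), 3, 0.603, 57), (245, np.float64(
[... 565 characters left out ...]
.0), 3, 0.586, 70), (247, np.float64(204.0), 5, 0.61, 79), (248, np.float64(204.5), 6, 0.588, 84), (249, np.float64(205.0), 5, 0.569, 88), (250, np.float64(205.5), 4, 0.552, 93)]
3 [(238, np.float64(206.0), 3, 0.695, 15), (239, np.float64(206.0), 3, 0.638, 22), (240, np.float64(206.0), 3, 0.607, 29), (241, np.float64(206.0), 3, 0.589, 35), (242, np.float64(205.5), 2, 0.605, 43), (243, np.float64(205.0), 3, 0.616, 51), (244, np.float64(205.0), 3, 0.603, 57), (245, np.float64(205.0), 3, 0.594, 64), (246, np.float64(205.0), 3, 0.586, 70), (247, np.float64(204.0), 5, 0.61, 79), (248, np.float64(204.5), 6, 0.588, 84), (249, np.float64(205.0), 5, 0.569, 88), (250, np.float64(205.5), 4, 0.552, 93)]
```

```bash
python3 - <<'E'
from r import *
from ptr import H,ox,oy,BAR
import cv2
s=env.get_state(); o=q(0.029)
if np.dot(s['orientation'],o)**2<.5: o=q(0.029+np.pi)
print(s['orientation'].round(3),np.round(o,3))
P=BAR+.008*ox
env.movel([P[0],P[1],.26],.2,rot=o); 
env.movel([P[0],P[1],.15],.2)
c=env.movel([P[0],P[1],.110],.05,stop_force=5); st(c)
if not c:
    env.grip(.006,30); st('gripped')
a,d=camera("scene"); cv2.imwrite("pics/s4.png",cv2.resize(a[150:270,200:340],None,fx=5,fy=5,interpolation=cv2.INTER_CUBIC))
E
```

```text
[-0.     1.     0.015  0.   ] [0.    1.    0.014 0.   ]
False t 20.93 tcp [0.5281 0.2717 0.1102] F [-0.4  0.2 -0.4] op 0.0282 q [-0.33  0.61 -0.33  1.87  0.29  0.7  -2.37]
gripped t 21.21 tcp [0.5281 0.2737 0.1107] F [-0.3  5.4 -0.6] op 0.0103 q [-0.33  0.61 -0.33  1.87  0.29  0.7  -2.37]
```

View pics/s4.png

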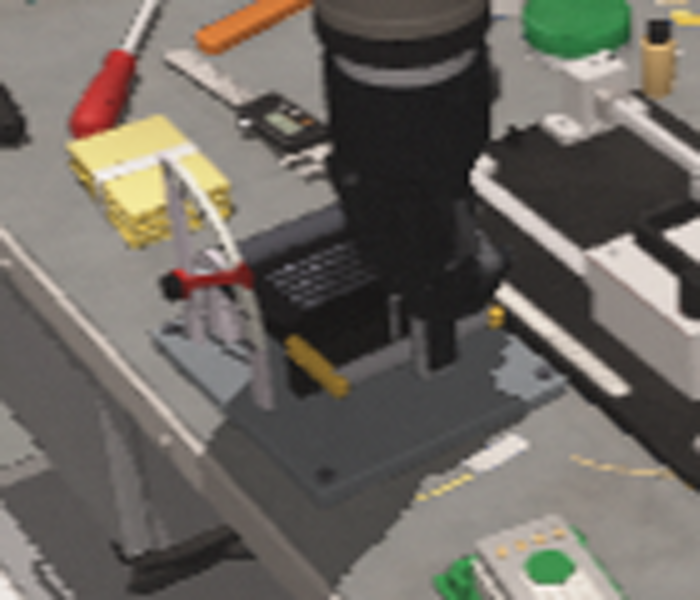

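```bash
cat > arc.py <<'E'
from r import *
from ptr import ox,oy
B=np.array([.5281,.2737,.0600+.0502]) # tcp with flap shut (z nominal)
def tgt(a): return B+.118*(1-np.cos(a))*oy+np.array([0,0,.118*np.sin(a)])
def ang():
    s=env.get_state()['tcp_pos']-B; return np.arctan2(s[2],.118-s@oy), np.hypot(s[2],.118-s@oy)
E
python3 - <<'E'
from arc import *
import cv2
for a in (.1,.2,.3,.4,.5,.58):
    env.movel(list(tgt(a)),.06,stop_force=25); s=st(a); print(np.round(ang(),4))
env.dwell(.3); st(); print(np.round(ang(),4))
for n in("scene","top"):
    a,d=camera(n); np.savez(f"pics/{n}5.npz",p=a,d=d)
    cv2.imwrite(f"pics/{n}5z.png",cv2.resize(a[150:270,200:340] if n=="scene" else a[205:285,190:330],None,fx=5.5 if n!="scene" else 5,fy=5.5 if n!="scene" else 5,interpolation=cv2.INTER_CUBIC))
E
```

```text
0.1 t 21.62 tcp [0.5281 0.2744 0.1222] F [ 0.7  1.9 -3.2] op 0.0106 q [-0.33  0.59 -0.33  1.87  0.28  0.72 -2.37]
[0.1021 0.1179]
0.2 t 21.97 tcp [0.5281 0.276  0.1338] F [ 1.8  2.3 -3.7] op 0.0107 q [-0.33  0.58 -0.34  1.86  0.27  0.75 -2.36]
[0.2014 0.1181]
0.3 t 22.32 tcp [0.528  0.2787 0.1453] F [ 1.8  1.4 -2.5] op 0.0108 q [-0.33  0.56 -0.35  1.85  0.26  0.77 -2.36]
[0.3014 0.1183]
0.4 t 22.67 tcp [0.5279 0.2824 0.1564] F [ 1.  -2.3 -2.2] op 0.0106 q [-0.33  0.55 -0.35  1.84  0.26  0.79 -2.36]
[0.3998 0.1186]
0.5 t 23.02 tcp [0.5277 0.2873 0.1675] F [ 1.  -5.5  0.5] op 0.0105 q [-0.33  0.54 -0.35  1.83  0.25  0.82 -2.36]
[0.5018 0.119 ]
0.58 t 23.32 tcp [0.5276 0.2918 0.1756] F [ 1.  -6.2  0.3] op 0.0108 q [-0.34  0.53 -0.36  1.82  0.25  0.83 -2.36]
[0.5795 0.1194]
 t 23.62 tcp [0.5276 0.2917 0.1754] F [ 1.8 -7.2  1.2] op 0.0108 q [-0.34  0.53 -0.36  1.82  0.25  0.83 -2.36]
[0.5774 0.1194]
```

View pics/scene5z.png

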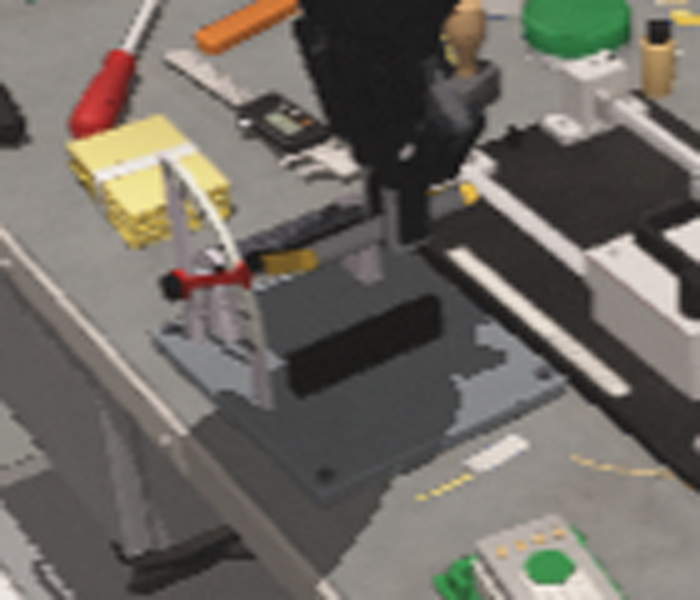

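View pics/top5z.png

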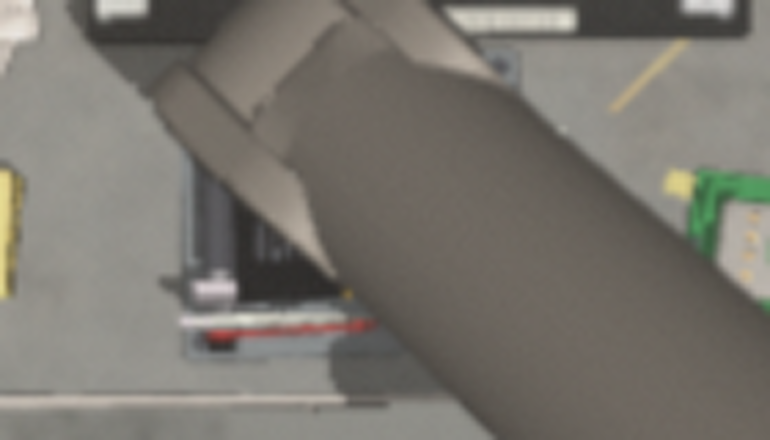

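```bash
python3 - <<'E'
import cv2,numpy as np
a=np.load("pics/scene5.npz")['p'][185:215,240:290]; b=np.load("pics/scene0.npz")['p'][205:235,262:302]
cv2.imwrite("pics/z5.png",cv2.resize(a,None,fx=16,fy=16,interpolation=cv2.INTER_NEAREST))
cv2.imwrite("pics/z0.png",cv2.resize(b,None,fx=16,fy=16,interpolation=cv2.INTER_NEAREST))
E
```

```text
(no output)
```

View pics/z5.png

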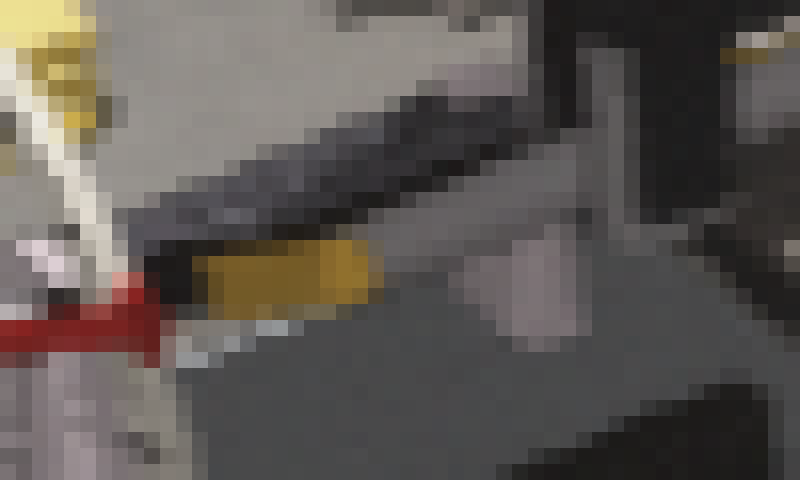

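View pics/z0.png

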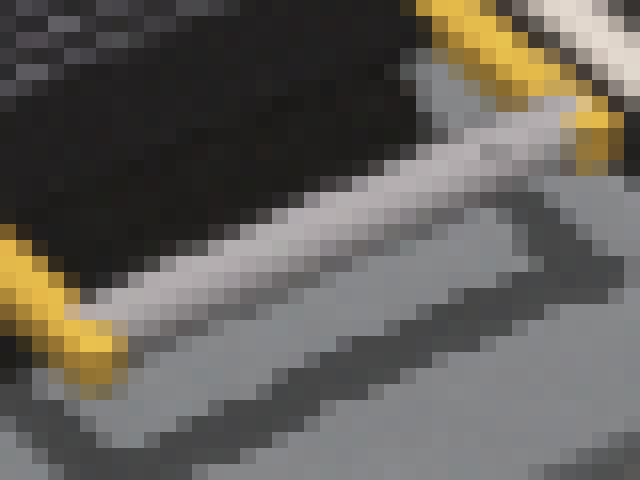

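```bash
python3 - <<'E'
import numpy as np
a=np.load("pics/scene5.npz")['p'].sum(2)//3; b=np.load("pics/scene0.npz")['p'].sum(2)//3
print("s5 rows 192-206"); 
for u in range(265,276): print(u,a[192:206,u])
print("s0 rows 212-228")
for u in range(274,291,2): print(u,b[212:230,u])
E
```

```text
s5 rows 192-206
265 [47 41 47 52 30 61 94 99 98 88 72 73 72 73]
266 [45 47 52 43 32 83 97 98 94 84 67 72 72 74]
267 [46 54 51 28 43 91 99 99 91 76 69 73 71 73]
268 [50 56 51 26 74 95 98 95 89 78 89 81 73 74]
269 [ 46  51  41  39  91  96  98  93  82  96 102  95  77  75]
270 [ 48  51  29  72  94  97  96  89  82 106 103 102  94  78]
271 [ 51  41  37  91  96  98  93  84  81 105 105 105 105 102]
272 [ 59  43  56  95  98  98  91  84 108 115 115 115 117 117]
273 [ 57  53  80  96  99  95  86  84 116 119 118 118 117 114]
274 [ 38  50  90  97  99  91  83 102 113 111 113 113 114 113]
275 [ 29  74  95  99  98  89  72  90  95 101 102 104 109 115]
s0 rows 212-228
274 [ 33  26  29  30  31  29  28  32  85 176 171 150 118  95 134 135 132 134]
276 [ 30  27  29  30  27  29  32  75 176 172 154 121 100 134 135 133 133 130]
278 [ 26  28  31  29  29  32  70 171 176 158 126 101 118 136 135 135 132 100]
280 [ 30  31  29  28  29  65 173 175 162 133  98 121 134 134 135 131  70  70]
282 [ 29  29  28  31  61 168 177 163 135  98 123 137 134 134 132  72  71  73]
284 [ 30  28  29  40 144 177 167 143 104 124 136 135 136 133  71  72  70  75]
286 [ 30  27  41 140 178 170 145 110 109 136 134 134 133 100  71  70  76 134]
288 [ 58  55 134 176 173 151 116  97 136 136 134 133  99  71  72  76 133 133]
290 [136 130 176 173 158 120  98 136 138 136 131 100  69  72  76 133 133 136]
```

```bash
python3 - <<'E'
from ptr import *
S=Cam("scene")
def v(a,u,R=.118):
    P=[H+s*ox-R*np.cos(a)*oy+np.array([0,0,R*np.sin(a)]) for s in np.linspace(-.05,.05,21)]
    q=S.proj(P); return np.interp(u,q[:,0],q[:,1])
for u,vm in ((278,221.1),(282,219.05)): print('closed',u,vm,v(0,u).round(2))
g=np.linspace(.4,.8,401)
for u,vm in ((268,198.7),(270,197.7),(273,196.7)):
    print(u,[ (b,float(g[np.argmin([abs(v(a,u)+b-vm) for a in g])].round(3))) for b in (0,-.5,-1)])
# pointer: v of centreline at columns for angle a with bias
def pv(a,u):
    P=[H-.064*ox-r*np.cos(a)*oy+np.array([0,0,r*np.sin(a)]) for r in np.linspace(0,.092,20)]
    q=S.proj(P); return np.interp(u,q[:,0],q[:,1])
for a in (.5,.54,.57,.6,.63): print(a,[float(pv(a,u).round(2)) for u in range(238,251,2)])
p=np.load("pics/scene5.npz")['p'].astype(int)
for u in range(238,252): print(u,(p[...,2]-np.maximum(p[...,0],p[...,1]))[200:211,u])
E
```

```text
closed 278 221.1 221.86
closed 282 219.05 220.1
268 [(0, 0.564), (-0.5, 0.555), (-1, 0.546)]
270 [(0, 0.568), (-0.5, 0.559), (-1, 0.549)]
273 [(0, 0.564), (-0.5, 0.554), (-1, 0.545)]
0.5 [207.09, 207.14, 207.19, 207.25, 207.3, 207.36, 207.41]
0.54 [206.9, 206.74, 206.59, 206.44, 206.28, 206.13, 205.98]
0.57 [206.75, 206.43, 206.1, 205.78, 205.46, 205.14, 204.89]
0.6 [206.59, 206.09, 205.59, 205.08, 204.58, 204.08, 203.8]
0.63 [206.42, 205.72, 205.03, 204.34, 203.64, 202.95, 202.71]
238 [ 7  8  9  7  9 93 86 71 23 15  5]
239 [ 6  7  5  5  6 95 84 51  7  7  7]
240 [ 7  6  7  3  6 94 83 40  6  7  6]
241 [ 9  6  6  4  7 99 81 30  6  6  6]
242 [10  9  6  4 16 87 79 20  8  8  6]
243 [10  9  8  5 39 81 78 12  8  7  6]
244 [ 8  9  9  5 54 86 80  8  6  8  7]
245 [ 6  5  6  8 70 88 79  5  6  7  7]
246 [ 6  7  7 23 79 85 68  6  8  7  6]
247 [ 5  8 53 76 75 85 59  5  6  7  8]
248 [ -2  10  71 100  72  76  60  23   4   6   5]
249 [-2  2 18 45 64 67 65 50  5  6  5]
250 [ 1  3  2  4 28 36 20 16  3  3  5]
251 [ 2  3  2  3  3 11  5 -2 -2  2  2]
```

```bash
sed -i 's/.0600+.0502/.1128/' arc.py; python3 - <<'E'
from arc import *
import cv2
print(np.round(ang(),4))
env.movel(list(tgt(.571)),.03,stop_force=25); env.dwell(.3); st(); print(np.round(ang(),4))
a,d=camera("scene"); np.savez("pics/scene6.npz",p=a,d=d)
L=a.sum(2)//3
for u in range(265,276): print(u,L[189:205,u])
cv2.imwrite("pics/z6.png",cv2.resize(a[185:215,240:290],None,fx=16,fy=16,interpolation=cv2.INTER_NEAREST))
np.savez("pics/scene6.npz",p=a,d=d)
E
```

```text
[0.5588 0.118 ]
 t 24.27 tcp [0.5276 0.2922 0.1766] F [ 1.3 -3.9  1.1] op 0.0105 q [-0.34  0.53 -0.36  1.82  0.24  0.83 -2.36]
[0.5701 0.1182]
265 [142 138  67  47  46  56  45  39  90  99  97  92  81  84  73  72]
266 [140 105  43  44  48  50  37  58  94  98  98  89  92  74  73  74]
267 [130 104  53  42  55  50  33  84  96  96  94  84  80  73  73  72]
268 [127 121  65  42  52  40  43  92  98  98  90  77  89  90  82  72]
269 [121 118  74  49  50  31  75  96  97  96  89  79 102 101  96  75]
270 [115 114  59  53  42  38  90  97  98  93  79  95 104 104 104  95]
271 [110 101  47  51  34  70  94  98  96  88  81 105 103 103 106 105]
272 [ 95  88  73  65  50  89  97  98  94  82  87 116 116 115 115 113]
273 [ 57  59  63  57  61  94  98  99  91  83 106 118 118 117 118 117]
274 [ 28  33  31  35  81  96  99  95  88  81 113 113 113 114 114 112]
275 [ 26  25  28  41  91  98  98  94  82  69  90  94  99 102 104 110]
```

View pics/z6.png

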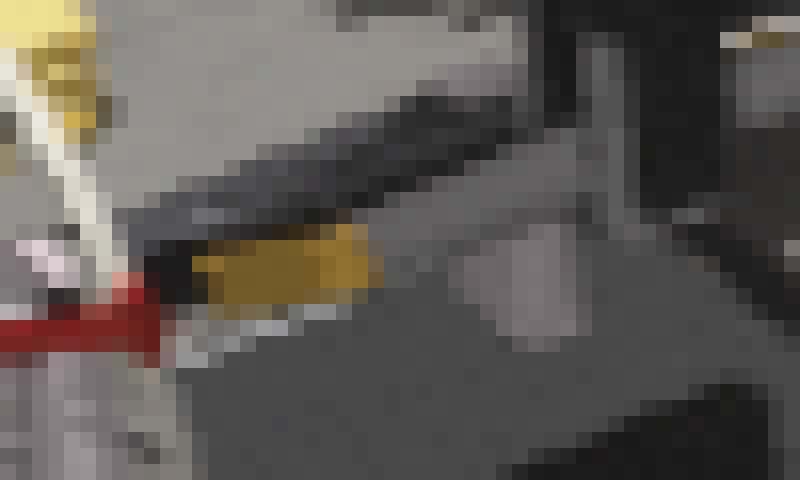

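```bash
python3 - <<'E'
import ptr
from ptr import *
S=Cam("scene"); T=Cam("top")
g=np.linspace(.45,.7,251)
for dy,dz in ((0,0),(.0024,0),(.0012,.001)):
    Hh=H+[0,dy,dz]
    def v(a,u,R0,R1,s0,s1):
        P=[Hh+(s0+(s1-s0)*k)*ox-(R0+(R1-R0)*k)*np.cos(a)*oy+np.array([0,0,(R0+(R1-R0)*k)*np.sin(a)]) for k in np.linspace(0,1,15)]
        q=S.proj(P); return np.interp(u,q[:,0],q[:,1])
    inv=lambda u,vm,*k: float(g[np.argmin([abs(v(a,u,*k)-vm) for a in g])].round(3))
    print(dy,'closed',v(0,278,.118,.118,-.05,.05).round(2),v(0,282,.118,.118,-.05,.05).round(2),'obs 221.1 219.05')
    print(' bar', [inv(u,m,.118,.118,-.05,.05) for u,m in ((268,198.15),(270,197.15),(273,196.0))])
    print(' ptr', [inv(u,m,0,.092,-.064,-.064) for u,m in ((242,205.55),(244,205.2),(246,204.8),(248,204.3),(249,204.7))])
    for a in (.54,.56,.58,.6): print('  top tip',a,T.proj([Hh-.064*ox-.092*np.cos(a)*oy+[0,0,.092*np.sin(a)]]).round(2))
p=np.load("pics/top0.npz")['p'].astype(int); r=p[...,2]-np.maximum(p[...,0],p[...,1])
print(r[261:267,248:263])
# ear line slope in scene6
q=np.load("pics/scene6.npz")['p']; h=cv2.cvtColor(q,cv2.COLOR_BGR2HSV); m=cv2.inRange(h,(12,110,70),(32,255,255))[195:208,250:266]
for u in range(16):
    o=np.nonzero(m[:,u])[0]; 
    if len(o): print(250+u,195+o.min(),195+o.max(),end='; ')
E
```

```text
0 closed 221.86 220.1 obs 221.1 219.05
 bar [0.575, 0.578, 0.577]
 ptr [0.602, 0.595, 0.593, 0.594, 0.577]
  top tip 0.54 [[258.05 264.11]]
  top tip 0.56 [[257.61 264.1 ]]
  top tip 0.58 [[257.16 264.09]]
  top tip 0.6 [[256.69 264.08]]
0.0024 closed 221.16 219.39 obs 221.1 219.05
 bar [0.562, 0.566, 0.564]
 ptr [0.571, 0.572, 0.574, 0.578, 0.563]
  top tip 0.54 [[257.12 264.11]]
  top tip 0.56 [[256.68 264.1 ]]
  top tip 0.58 [[256.22 264.1 ]]
  top tip 0.6 [[255.75 264.09]]
0.0012 closed 221.17 219.41 obs 221.1 219.05
 bar [0.562, 0.565, 0.564]
 ptr [0.567, 0.569, 0.571, 0.576, 0.561]
  top tip 0.54 [[257.54 264.09]]
  top tip 0.56 [[257.1  264.09]]
  top tip 0.58 [[256.65 264.08]]
  top tip 0.6 [[256.18 264.07]]
[[-2 -2 -2 -1 -2 -1 -1 -2 -1 -3 -3 -3 -3 -4 -3]
 [ 0  1  2  3  3  4  6 10 11  8  3 -3 -4 -3 -5]
 [ 8 11 14 15 18 26 44 66 68 61 32  2 -3 -4 -4]
 [56 63 63 55 53 56 62 74 71 58 28  2 -3 -4 -2]
 [31 30 26 20 19 18 19 20 20 16  5 -3 -3 -4 -3]
 [ 0  0 -1 -2 -2  0 -2 -3 -2 -2 -3 -4 -3 -4 -3]]
252 201 201; 253 201 203; 254 200 204; 255 200 203; 256 200 203; 257 200 203; 258 200 203; 259 200 203; 260 199 203; 261 199 202; 262 200 202; 263 202 202;
```

```bash
python3 - <<'E'
from arc import *
import cv2
env.movel(list(tgt(.575)),.03,stop_force=25); env.dwell(1.0); st(); print(np.round(ang(),4))
a,d=camera("scene"); cv2.imwrite("pics/s7.png",cv2.resize(a[170:370,210:460],None,fx=3,fy=3,interpolation=cv2.INTER_CUBIC)); np.savez("pics/scene7.npz",p=a,d=d)
E
```

```text
t 25.57 tcp [0.5276 0.2924 0.1769] F [ 1.5 -4.   1.1] op 0.0107 q [-0.34  0.53 -0.36  1.82  0.24  0.83 -2.36]
[0.5735 0.1182]
```

View pics/s7.png

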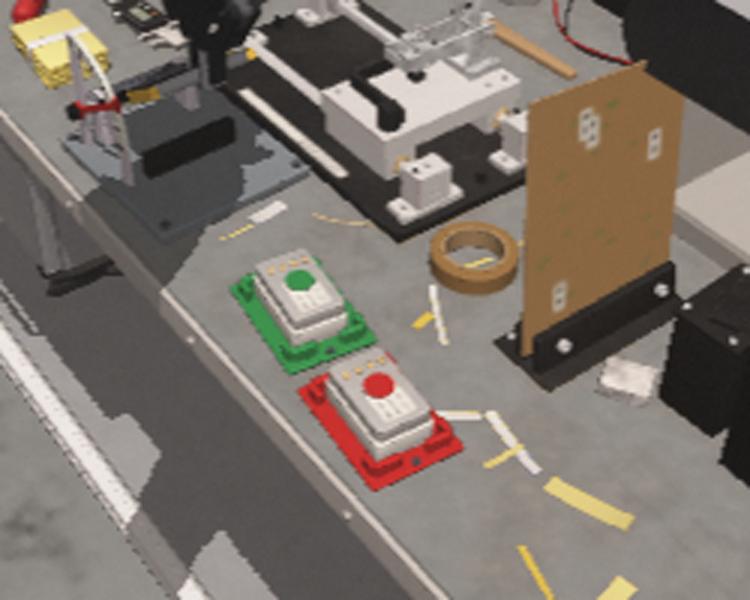

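```bash
python3 - <<'E'
from ptr import *
C=Cam("scene"); z=np.load("pics/scene7.npz"); p,d=z['p'],z['d']
v,u=np.mgrid[0:480,0:640]; X=(C.o+C.ray(np.c_[u.ravel(),v.ravel()])*d.reshape(-1,1))
for c in ((.4928,.1138),(.4766,-.0036)):
    k=(np.hypot(X[:,0]-c[0],X[:,1]-c[1])<.018)&(X[:,2]>.02)&(X[:,2]<.06); P=X[k]
    A=np.c_[P[:,:2]-c,np.ones(len(P))]; print('tilt,z',len(P),np.linalg.lstsq(A,P[:,2],rcond=None)[0].round(4))
q=p.astype(int);print((q[...,2]-np.maximum(q[...,0],q[...,1]))[200:209,240:251:2].T)
E
```

```text
tilt,z 139 [-0.0529  0.0097  0.0368]
tilt,z 180 [-0.0207  0.014   0.0367]
[[  7   6   6   4   4  94  84  40   7]
 [ 10   9   6   4  18  88  77  20   8]
 [  6  10   9   7  52  87  78   7   6]
 [  6   6   7  22  80  84  68   7   9]
 [ -3   8  71 100  71  75  61  25   5]
 [  0   3   0   3  26  36  20  18   3]]
```

```bash
python3 - <<'E'
from ptr import *
C=Cam("scene"); v,u=np.mgrid[0:480,0:640]
for t,cs in (("0",((.511,-.118),(.5197,-.2552))),("2",((.4928,.1138),)),("7",((.4928,.1138),(.4766,-.0036)))):
    d=np.load(f"pics/scene{t}.npz")['d']; X=(C.o+C.ray(np.c_[u.ravel(),v.ravel()])*d.reshape(-1,1))
    for c in cs:
        Q=X-[*c,0]; k=(abs(Q[:,0])<.017)&(abs(Q[:,1])<.026)&(X[:,2]>.02)&(X[:,2]<.06); P=Q[k]; w=np.ones(len(P),bool)
        for _ in range(5):
            s=np.linalg.lstsq(np.c_[P[w,:2],np.ones(w.sum())],P[w,2],rcond=None)[0]; r=P[:,2]-np.c_[P[:,:2],np.ones(len(P))]@s; w=abs(r)<2*np.std(r[w])
        print(t,c,w.sum(),s.round(4),np.std(r[w]).round(4))
E
```

```text
0 (0.511, -0.118) 343 [-0.0021  0.0079  0.0308] 0.0012
0 (0.5197, -0.2552) 447 [0.003  0.0057 0.0309] 0.0011
2 (0.4928, 0.1138) 214 [-0.0065  0.0169  0.0361] 0.0012
7 (0.4928, 0.1138) 216 [-0.0198  0.0117  0.0362] 0.0013
7 (0.4766, -0.0036) 275 [-0.0178  0.0122  0.0361] 0.0011
```

Both modules are level to within noise and sit 5 mm higher than they did on the bench, so they are fully down. The pointer pixels haven't changed. Handing in.

```bash
python3 - <<'E'
from r import *
st(); print(job.job_done()); st()
E
```

```text
t 25.62 tcp [0.5275 0.2924 0.1769] F [ 1.  -5.4  1.5] op 0.0107 q [-0.34  0.53 -0.36  1.82  0.24  0.83 -2.36]
the job is handed in; nothing more can be done
None
the job is handed in; nothing more can be done
```

I put the green-tag module in the green nest and the red-tag module in the red nest. I then pinched the flap bar from above, raised the flap to the red pointer and handed the job in at 25.6 s with the fingers still holding it.

- **Modules:** Both touched down at the expected height. In the last picture their tops are about 5 mm higher than they were on the bench (36.1–36.2 mm against 30.8–30.9 mm) and level to within about 0.02 rad, with tags up.
- **Flap and pointer:** The scene camera put the pointer at about 0.57 rad once corrected against the shut bar, and at about 0.59 rad before that. The coarser top view gave about 0.54–0.56 rad.
    - **Flap angle:** It was 0.574 rad from the arm's position at the end. The camera read it 0.564 rad just before a last nudge of about 0.004 rad. I expect the flap to match the pointer to about 0.01–0.02 rad.
    - **Pointer not moved:** Its pixels stayed the same throughout.
- **Checks that disagreed:**
    - **Bar position:** The bar was about 2.4 mm further in y than the cameras said.
    - **Bar shift:** It seemed to shift about 2.6 mm along the pads while turning. I worked out the flap angle with both of these corrected for.
    - **Sideways force:** About 5 N of sideways force remained on the tool at the end.
- **Bystanders:** I never went near the tape roll, gauge block or card pack. The tape roll and card pack look unmoved in the last picture. I did not check the gauge block separately.

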